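Function-test the bench's stop button

ROBOT

A 6-joint arm with a two-finger parallel gripper is mounted at the origin on the work surface. World frame = base frame: x ahead of the robot, y to its left, z up, the work surface at z = 0. Lengths are in m, angles in rad, forces in N, time in s.
With the tool pointing down it reaches from about 0.375 to 0.9 m from the base axis. Payload 3.1 kg.
Tool frame: the origin (TCP) lies at the very end of the fingers, on their centre line; the grasp point (between the pads) lies 19 mm behind it; z points along the fingers, y is the line along which they close (so a half turn about z gives the same grasp; the last joint's range is limited). The gripper opens to 87 mm and grips with 3 to 60 N. Pads are 19 mm wide; open, the fingers measure 117 mm over their backs; the gripper's body (75 mm by 190 mm) begins 51 mm behind the grasp point.
Start: joints at [-0.178, 0.527, 1.433, -0, 1.181, -0.178], TCP at [0.625, 0, 0.223] pointing down, gripper open.
Joint ranges: [-3.08, 3.08], [-0.75, 2.2], [0.22, 2.44], [-1.43, 4.57], [0, 2.65], [-2.85, 2.85]. Speed limits (rad/s): [2.79, 2.79, 3.14, 3.14, 3.14, 3.14].

INTERFACE

Orientations are given as a unit quaternion [x, y, z, w].
In Python, from rig import status, viewer, robot gives the robot as it stands.
- The arm moves only by the tool arm_command, never from a script. Its arguments are lists of equal length, an entry for each row: "delta_rot": the turn, a rotation vector about the tool's x, y, z in degrees, a list of three; "delta_pos": the shift along the tool's x, y, z in m, a list of three; "gripper": the closure, from -1 (fully open) to 1 (shut). In form: {"delta_rot": [[rx, ry, rz], ...], "delta_pos": [[dx, dy, dz], ...], "gripper": [gripper, ...]}. A call has 1 to 12 rows; each row is the pose to reach, as a shift and turn from the pose commanded when the call began, along the tool's axes at that moment; what a row does not reach only later rows make up. A row lasts 1/12 s, in which the tool goes at most 41.7 mm and 7.16 degrees, less where a joint would pass 70% of its speed; a pose out of reach is approached as far as the arm can. A call with a gripper value outside its range is refused whole. The fingers move at their own pace and stop on an object; "grip_force" is the grip in N (left out, the last holds). Time passes only in rows, so rows that repeat a pose let the fingers close. It gives the time, the measured TCP pose, the force, the opening and the grip force at its end, in the units of the state.
- status.get_obs(): the state, without advancing time (a new reading comes with each control period).
- viewer.camera(name): name is "scene" or "side" or "wrist"; returns a dict with "pixels" (420x560x3 uint8, blue, green, red), "fx", "fy", "cx", "cy" (pixels), "pose" (4x4, takes a point from camera to world coordinates); the wrist camera has in their place "mount" (4x4, takes a point from camera to tool coordinates, whose origin is the TCP and whose axes are the flange's). Camera axes: x right, y down, z forward; pixel columns grow to the right and rows downward; lengths in m; the calibration is good to about 2 mm. A picture is of the moment at which its call begins: read the wrist's pose just before it. There is no depth.
- robot.hand_in(): hands the job in; it is judged then, once.
The state is a dict: "time": time; "q": joint angles; "joint_velocities": joint speeds; "joint_torque": joint torques, N m; "position": TCP position; "tool_rot": TCP orientation; "ft_force": force on the tool from outside, world axes, zero at the start; "moment": the same for the moment, N m; "grip_width": finger opening in m; "grip_force": force on a finger pad.
Only numpy, scipy, OpenCV 4.12 (cv2) and the standard library are available. Lean on these libraries where they do the work, as an engineer would, in place of code of your own. Each camera call takes 0.05 s, during which the arm holds its last target. There are 200 camera calls.

TASK

Test the bench's emergency stop: with the fingertips, press the red mushroom button on the yellow box in until it latches, and take the hand away so that it stays down by itself. Then twist it clockwise, by pushing the raised rib on its head round from the side and without pinching it, until the latch lets go, and leave the button fully up and turned back to rest. Do not press the green start button on the grey box, and leave the multimeter and the screwdriver where they lie.

Things in the scene. Friction and masses are not known exactly. Their poses are not given: they have to be found in the camera images.
- stop_station: Yellow stop-button box, 92 x 92 mm and 60 mm high, screwed to the bench; it may stand on the left or the right. Origin: centre of its underside; z up. The red mushroom button is centred on its top, its axis vertical through the origin; below it is a black collar of 48 mm diameter, up to 65 mm above the bench.
- stop_top (a point): Centre of the top of the rib on the red mushroom head, on the button's vertical axis, 108 mm above the bench when the button is up; moves and turns with the head. The red head is 64 mm across, its flat upper face 16 mm below this point, and carries two white clockwise arrows. The rib stands up from that face: 52 mm long, 12 mm wide, 16 mm tall, centred on the axis, its length along this point's x axis (along the box's x axis when at rest). z is up.
- stop_press (a joint): How far the red button is pressed in, m: 0 fully up, 0.010 fully in. A spring pushes up with about 4.5 N (up) to 9.5 N (fully in), and pressing past the latch takes up to about 10 N. Pressed to about 0.008 or more with the head untwisted it latches, and when let go it rests at about 0.007.
- stop_twist (a joint): How far the red head is twisted clockwise seen from above, rad: 0 at rest, at most 0.9; it does not turn the other way. A spring turns it back (about 0.02 N m at rest, 0.07 at 0.7 rad). When latched down, the latch lets go at about 0.45 to 0.55 rad, the head jumps up 7 mm, and once the finger is away the head turns back to 0.
- start_box: Grey box of the same form, 92 x 92 x 60 mm, fixed to the bench, on the other side from the yellow one, with a small green push button (32 mm across, top 78 mm above the bench) in its middle. Origin: centre of its underside. Not to be pressed.
- start (a joint): How far the green start button is pressed in, m: 0 up, 0.006 fully in. Takes about 5 N. To be left alone.
- meter_mid (a point): Loose orange multimeter with a black face, lying flat beyond the boxes, 170 mm long (along its x), 80 mm wide, 37 mm high; this point is its centre, half-way up. To be left alone.
- driver_grip (a point): Loose orange-handled screwdriver, 200 mm long, lying flat between the two boxes, pointing away from the robot; this point is on its handle. To be left alone.
- mitre_box: Orange mitre box, a channel 300 mm long (along its x), 90 mm wide, 67 mm high, fixed at the bench's right side (-y). Origin: centre of its underside. Not used.
Mind the look-alikes: they are no part of the job. What is meant by the stop_station is not pink or purple, and is the smaller of those in its own colour.

How it is judged:
By the outcome, as a careful person would: the job done as asked, in the order asked, and still so for the second after the job is handed in, with the robot touching nothing.
It also fails if it takes over 38 s, if anything falls off the work surface, if the arm or the gripper's body presses on something with over 40 N, if the wrist force passes 120 N, or if a joint passes its speed limit or range.

## Working session

There is one attempt and no reset: what is moved stays moved. The work goes in short steps, Python scripts to look and compute and a tool call to move; the robot and the scene stay as the last step left them, time stands still between calls to the robot, and variables do not carry over. Pictures are saved under pics/ and viewed, at most 10 in all, crops included, and the job is handed in when it is done.

Besides the shell and the picture viewer there is one more tool, called after "Call:" in YAML: its name, and indented under it one key for each argument. arm_command: Moves the arm, as the interface text tells. Its arguments: {"type":"object","properties":{"delta_rot":{"type":"array","items":{"type":"array","items":{"type":"number"}}},"delta_pos":{"type":"array","items":{"type":"array","items":{"type":"number"}}},"gripper":{"type":"array","items":{"type":"number"}},"grip_force":{"type":"number"}},"required":["delta_rot","delta_pos","gripper"]}

```bash
ls; mkdir -p pics
cat > h.py <<'E'
from rig import status, viewer, robot
import numpy as np, cv2
from scipy.spatial.transform import Rotation as R
def snap(n,f):
    o=status.get_obs(); c=viewer.camera(n)
    if 'pose' in c: T=np.array(c['pose'])
    else:
        W=np.eye(4); W[:3,:3]=R.from_quat(o['tool_rot']).as_matrix(); W[:3,3]=o['position']; T=W@np.array(c['mount'])
    cv2.imwrite(f'pics/{f}.png',c['pixels']); np.savez(f'pics/{f}.npz',T=T,k=[c['fx'],c['fy'],c['cx'],c['cy']])
    return c
def ray(f,u,v):
    d=np.load(f'pics/{f}.npz'); k=d['k'];T=d['T']
    return T[:3,3],T[:3,:3]@np.array([(u-k[2])/k[0],(v-k[3])/k[1],1])
def atz(f,u,v,z):
    o,r=ray(f,u,v); return o+r*(z-o[2])/r[2]
def tri(*a):
    A=0;b=0
    for f,u,v in a:
        o,r=ray(f,u,v); r=r/np.linalg.norm(r);P=np.eye(3)-np.outer(r,r);A=A+P;b=b+P@o
    return np.linalg.solve(A,b)
def proj(f,p):
    d=np.load(f'pics/{f}.npz');q=np.linalg.inv(d['T'])@np.r_[p,1];k=d['k'];return k[0]*q[0]/q[2]+k[2],k[1]*q[1]/q[2]+k[3]
E
python3 - <<'E'
from h import *
a=[snap(n,n+'0')['pixels'] for n in('scene','side','wrist')]
o=status.get_obs();print(o['position'],o['tool_rot'],o['ft_force'],o['grip_width'])
for n in('scene0','side0','wrist0'):print(np.load(f'pics/{n}.npz')['T'].round(3).tolist())
E
```

```text
pics
[6.24428511e-01 1.42500110e-04 2.21773188e-01] [ 7.07089444e-01  7.07123604e-01 -4.83563300e-04 -7.01972818e-04] [ 0.03091184  0.46570936 -0.50272752] 0.08660322767080009
[[-0.868, 0.286, -0.406, 1.02], [0.497, 0.48, -0.723, 0.676], [-0.012, -0.829, -0.559, 0.716], [0.0, 0.0, 0.0, 1.0]]
[[0.904, -0.309, 0.295, 0.208], [-0.427, -0.627, 0.652, -0.89], [-0.016, -0.715, -0.699, 0.926], [0.0, 0.0, 0.0, 1.0]]
[[1.0, 0.0, -0.001, 0.624], [-0.0, -0.952, -0.307, 0.085], [-0.001, 0.307, -0.952, 0.384], [0.0, 0.0, 0.0, 1.0]]
```

View pics/scene0.png

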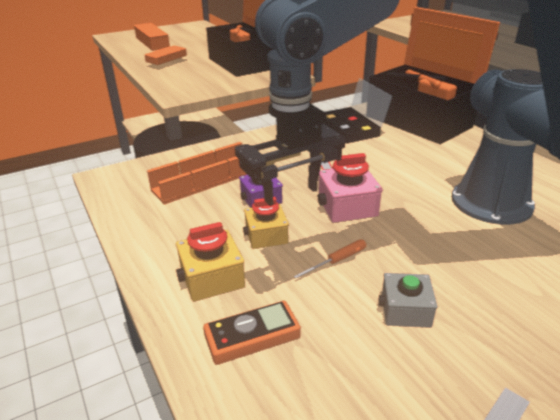

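View pics/side0.png

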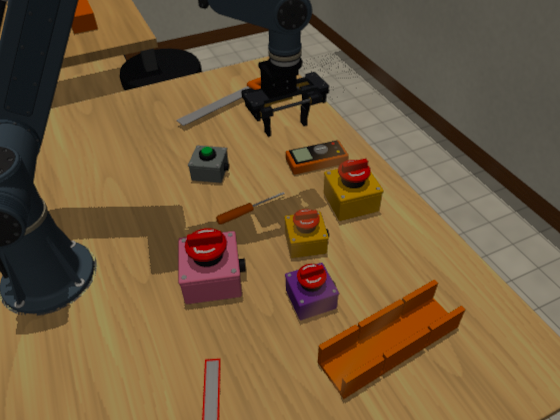

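The scene view shows four red mushroom buttons. Candidates as scene px / side px: small yellow (266,210)/(306,220), large yellow (208,240)/(354,173), purple (262,185)/(311,278), pink (350,168)/(206,245). I choose the small yellow, and check it in a close crop.

Run:
```python
from h import *
a=cv2.imread('pics/scene0.png')[180:260,226:306];b=cv2.imread('pics/side0.png')[195:275,266:346]
cv2.imwrite('pics/crop0.png',np.hstack([cv2.resize(x,(400,400),interpolation=cv2.INTER_CUBIC) for x in(a,b)]))
```

```text
(no output)
```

View pics/crop0.png

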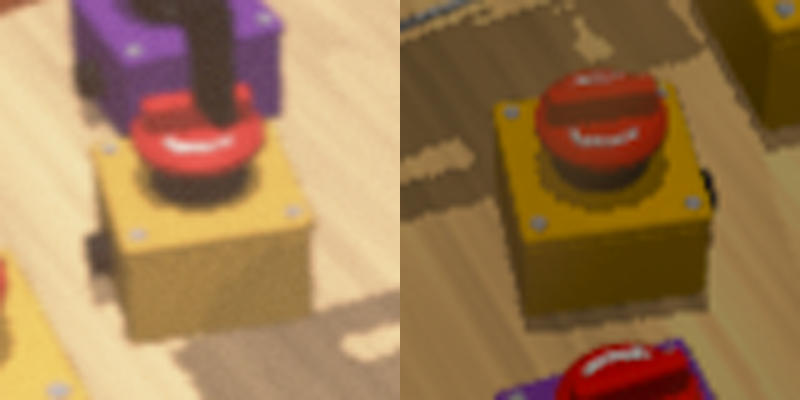

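Run:
```python
from h import *
S=lambda x,y:('scene0',226+x/5-.4,180+y/5-.4)
D=lambda x,y:('side0',266+(x-400)/5-.4,195+y/5-.4)
print('head',tri(S(198,133),D(601,122)))
for z in(.092,):print(atz(*S(198,133),z),atz(*D(601,122),z))
print('scene corners');[print(atz(*S(*p),.06)) for p in((95,150),(125,250),(312,217))]
print('side corners');[print(atz(*D(*p),.06)) for p in((497,100),(523,245),(712,210),(677,85))]
print('rib ends side z.108');[print(atz(*D(*p),.108)) for p in((548,90),(663,83))]
```

```text
head [ 0.59095714 -0.17505992  0.08723192]
[ 0.59540276 -0.16925443  0.092     ] [ 0.58756498 -0.17852415  0.092     ]
scene corners
[ 0.62370391 -0.22502796  0.06      ]
[ 0.64796204 -0.14384226  0.06      ]
[ 0.56125125 -0.12253932  0.06      ]
side corners
[ 0.56308674 -0.115189    0.06      ]
[ 0.53329964 -0.20599131  0.06      ]
[ 0.62268458 -0.22549268  0.06      ]
[ 0.64748294 -0.14512961  0.06      ]
rib ends side z.108
[ 0.56757308 -0.16277571  0.108     ]
[ 0.61786618 -0.1824007   0.108     ]
```

The crop shows a small yellow box with a red head at side (306,219) and scene (265.6,206.6). Its centre is about (0.591,-0.175) with a yaw of about -15°. The box-corner fits give 92 mm edges and the height agrees, so this is the right box. Next I move above it with the gripper shut.

Call:
arm_command:
  delta_rot:
    - [0, 0, 2]
    - [0, 0, 5]
    - [0, 0, 8]
    - [0, 0, 11]
    - [0, 0, 13]
    - [0, 0, 15]
    - [0, 0, 15]
    - [0, 0, 15]
  delta_pos:
    - [-0.015, -0.003, 0]
    - [-0.045, -0.008, 0]
    - [-0.08, -0.015, 0]
    - [-0.115, -0.022, 0]
    - [-0.14, -0.028, 0]
    - [-0.155, -0.033, 0]
    - [-0.155, -0.033, 0]
    - [-0.155, -0.033, 0]
  gripper: [1, 1, 1, 1, 1, 1, 1, 1]
  grip_force: 20

```text
time: 0.82
position: [0.5914, -0.1563, 0.2224]
tool_rot: [0.794, 0.608, 0.0, -0.0]
ft_force: [-0.4, -0.7, 0.2]
grip_width: 0.0418
grip_force: 0.0
```

Run:
```python
from h import *
snap('wrist','w1');o=status.get_obs();print(o['time'],o['position'],R.from_quat(o['tool_rot']).as_matrix().round(3).tolist(),o['ft_force'],o['grip_width'])
print(proj('w1',[.591,-.175,.108]))
```

```text
0.8667 [ 0.59161186 -0.15522059  0.22239909] [[0.26, 0.966, -0.0], [0.966, -0.26, 0.001], [0.001, -0.001, -1.0]] [-0.00583431 -0.63972004  0.65507204] 0.03759538092167061
(np.float64(284.8212597450701), np.float64(226.02096977216422))
```

Call:
arm_command:
  delta_rot:
    - [0, 0, 0]
    - [0, 0, 0]
    - [0, 0, 0]
    - [0, 0, 0]
  delta_pos:
    - [-0.03, -0.02, 0]
    - [-0.05, -0.04, 0]
    - [-0.06, -0.05, 0]
    - [-0.06, -0.05, 0]
  gripper: [1, 1, 1, 1]

```text
time: 1.2
position: [0.5261, -0.1997, 0.2225]
tool_rot: [0.794, 0.608, -0.001, -0.001]
ft_force: [0.6, -0.1, -0.7]
grip_width: 0.011
grip_force: 0.0
```

Run:
```python
from h import *
snap('wrist','w2');o=status.get_obs();print(o['time'],o['position'],o['grip_width'])
cs=[]
for f in('w1','w2'):
    u,v=map(int,proj(f,[.591,-.175,.095]));print(f,u,v)
    x0=min(max(u-95,0),370);y0=min(max(v-95,0),230);print(x0,y0)
    cs.append(cv2.resize(cv2.imread(f'pics/{f}.png')[y0:y0+190,x0:x0+190],(400,400),interpolation=cv2.INTER_CUBIC))
cv2.imwrite('pics/crop1.png',np.hstack(cs))
```

```text
1.25 [ 0.52773629 -0.19939408  0.22272736] 0.00675782035718963
w1 284 220
189 125
w2 346 154
251 59
```

View pics/crop1.png

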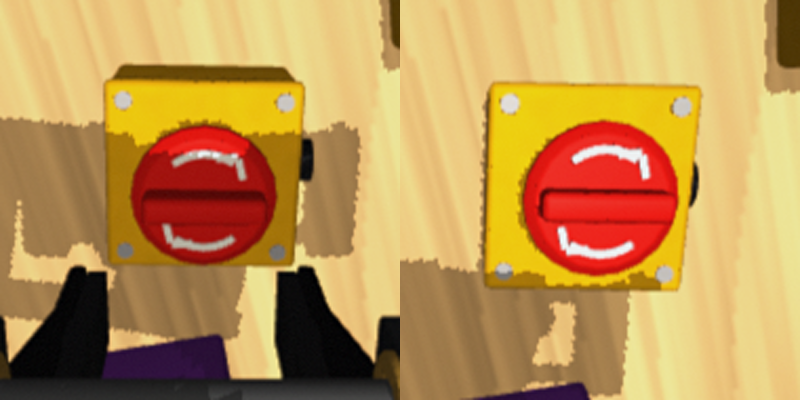

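Both views clearly show the yellow box with the head centred at crop px (204,194) and (201,197). The rib is horizontal in the picture, so it lies along tool y.

Run:
```python
from h import *
s=190/400
A=lambda x,y:('w1',189+(x+.5)*s-.5,125+(y+.5)*s-.5)
B=lambda x,y:('w2',251+(x-400+.5)*s-.5,59+(y+.5)*s-.5)
print('disc',tri(A(204,194),B(601,197)),atz(*A(204,194),.092),atz(*B(601,197),.092))
print('rib',tri(A(205,210),B(608,207)),atz(*A(205,210),.108),atz(*B(608,207),.108))
for a,b in(((123,101),(510,103)),((286,103),(682,106)),((125,250),(504,269)),((278,252),(665,274))):print(tri(A(*a),B(*b)))
P=[atz(*B(*p),.06) for p in((510,103),(682,106),(504,269),(665,274))]
Q=[atz(*A(*p),.06) for p in((123,101),(286,103),(125,250),(278,252))]
for p in(P,Q):
  print(np.mean(p,0));[print(np.degrees(np.arctan2(*(p[j]-p[i])[1::-1])).round(1)) for i,j in((0,1),(2,3),(2,0),(3,1))]
```

```text
disc [ 0.59228615 -0.17426614  0.08674227] [ 0.59266579 -0.17252533  0.092     ] [ 0.59149861 -0.17326587  0.092     ]
rib [ 0.59192356 -0.17599309  0.1020165 ] [ 0.59242686 -0.17393759  0.108     ] [ 0.5909418  -0.17469039  0.108     ]
[ 0.56657693 -0.12973039  0.06268342]
[ 0.63742155 -0.15007668  0.06175668]
[ 0.54653462 -0.19946148  0.06327319]
[ 0.617572   -0.22162324  0.05983781]
[ 0.59209835 -0.17537376  0.06      ]
-16.0
-16.9
74.0
74.3
[ 0.59186246 -0.17585055  0.06      ]
-15.9
-16.0
73.9
74.1
```

Centre is (0.592,-0.175), yaw -16°, and the heights are within 6 mm of the given ones. Next I go above the rib top.

Call:
arm_command:
  delta_rot:
    - [0, 0, 1]
    - [0, 0, 1]
    - [0, 0, 1]
    - [0, 0, 1]
    - [0, 0, 1]
    - [0, 0, 1]
    - [0, 0, 1]
    - [0, 0, 1]
  delta_pos:
    - [0.01, 0.015, 0]
    - [0.025, 0.035, 0.01]
    - [0.038, 0.052, 0.035]
    - [0.041, 0.056, 0.065]
    - [0.041, 0.056, 0.09]
    - [0.041, 0.056, 0.105]
    - [0.041, 0.056, 0.108]
    - [0.041, 0.056, 0.108]
  gripper: [1, 1, 1, 1, 1, 1, 1, 1]

```text
time: 1.92
position: [0.5933, -0.1733, 0.1133]
tool_rot: [0.798, 0.602, -0.0, -0.001]
ft_force: [0.8, -0.4, 0.8]
grip_width: 0.0004
grip_force: 0.0
```

Call:
arm_command:
  delta_rot:
    - [0, 0, 0]
    - [0, 0, 0]
    - [0, 0, 0]
    - [0, 0, 0]
  delta_pos:
    - [0, 0, 0.003]
    - [0, 0, 0.006]
    - [0, 0, 0.01]
    - [0, 0, 0.01]
  gripper: [1, 1, 1, 1]

```text
time: 2.25
position: [0.5943, -0.1753, 0.1059]
tool_rot: [0.799, 0.602, 0.001, 0.002]
ft_force: [-0.2, 1.1, 4.8]
grip_width: 0.0007
grip_force: 2.3
```

Call:
arm_command:
  delta_rot:
    - [0, 0, 0]
    - [0, 0, 0]
    - [0, 0, 0]
    - [0, 0, 0]
    - [0, 0, 0]
  delta_pos:
    - [0, 0, 0.002]
    - [0, 0, 0.004]
    - [0, 0, 0.0055]
    - [0, 0, 0.0065]
    - [0, 0, 0.0065]
  gripper: [1, 1, 1, 1, 1]

```text
time: 2.67
position: [0.5944, -0.1754, 0.1003]
tool_rot: [0.799, 0.602, 0.001, 0.002]
ft_force: [0.0, 0.8, 7.1]
grip_width: 0.0
grip_force: 3.6
```

Call:
arm_command:
  delta_rot:
    - [0, 0, 0]
    - [0, 0, 0]
    - [0, 0, 0]
    - [0, 0, 0]
  delta_pos:
    - [0, 0, 0.001]
    - [0, 0, 0.002]
    - [0, 0, 0.0025]
    - [0, 0, 0.0025]
  gripper: [1, 1, 1, 1]

```text
time: 3.0
position: [0.5944, -0.1754, 0.0983]
tool_rot: [0.799, 0.602, 0.001, 0.002]
ft_force: [-0.0, 0.4, 9.3]
grip_width: 0.0006
grip_force: 4.7
```

Pressed about 9.7 mm, at 9.3 N. I lift and move to the side of the rib, then look.

Call:
arm_command:
  delta_rot:
    - [0, 0, 0]
    - [0, 0, 0]
    - [0, 0, 0]
    - [0, 0, 0]
    - [0, 0, 0]
    - [0, 0, 0]
    - [0, 0, 0]
  delta_pos:
    - [0, 0, -0.006]
    - [0, 0, -0.015]
    - [0, 0, -0.025]
    - [0.01, 0.01, -0.03]
    - [0.018, 0.018, -0.03]
    - [0.022, 0.018, -0.03]
    - [0.022, 0.018, -0.03]
  gripper: [1, 1, 1, 1, 1, 1, 1]

```text
time: 3.58
position: [0.6164, -0.1576, 0.1254]
tool_rot: [0.798, 0.602, -0.0, -0.0]
ft_force: [-0.5, 0.4, 0.8]
grip_width: 0.0003
grip_force: 0.0
```

Run:
```python
from h import *
snap('wrist','w3');snap('side','s3');o=status.get_obs();print(o['time'],o['position'],R.from_quat(o['tool_rot']).as_matrix().round(3).tolist(),o['ft_force'])
a=cv2.resize(cv2.imread('pics/w3.png')[140:420,140:420],(400,400));b=cv2.resize(cv2.imread('pics/s3.png')[195:275,266:346],(400,400),interpolation=2)
print(proj('w3',[.592,-.175,.101]))
cv2.imwrite('pics/crop3.png',np.hstack([a,b]))
```

```text
3.6833 [ 0.61540492 -0.15816859  0.12486511] [[0.275, 0.961, -0.002], [0.961, -0.275, 0.001], [-0.0, -0.002, -1.0]] [-0.10480505  0.90620158  0.18087245]
(np.float64(249.07815783476283), np.float64(285.12735795208755))
```

View pics/crop3.png

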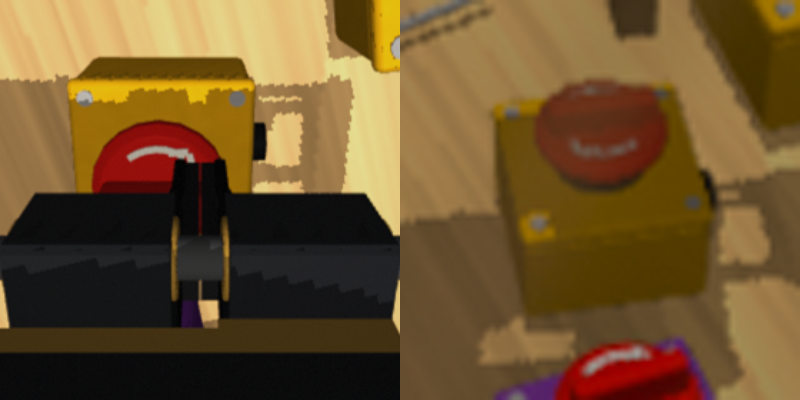

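The side crop shows the head about 2.4 px lower than before, so it is latched. The finger is above the head at the right end of the rib, on its +v side. I lower it beside the rib.

Call:
arm_command:
  delta_rot:
    - [0, 0, 0]
    - [0, 0, 0]
    - [0, 0, 0]
    - [0, 0, 0]
    - [0, 0, 0]
  delta_pos:
    - [0, 0, 0.01]
    - [0, 0, 0.022]
    - [0, 0, 0.03]
    - [0, 0, 0.032]
    - [0, 0, 0.032]
  gripper: [1, 1, 1, 1, 1]

```text
time: 4.1
position: [0.615, -0.1584, 0.0916]
tool_rot: [0.799, 0.602, -0.001, -0.002]
ft_force: [-0.1, 0.1, 0.1]
grip_width: 0.0006
grip_force: 0.0
```

Call:
arm_command:
  delta_rot:
    - [0, 0, 0]
    - [0, 0, 0]
    - [0, 0, 0]
    - [0, 0, 0]
  delta_pos:
    - [-0.002, 0, 0]
    - [-0.004, 0, 0]
    - [-0.006, 0, 0]
    - [-0.006, 0, 0]
  gripper: [1, 1, 1, 1]

```text
time: 4.43
position: [0.6151, -0.1642, 0.094]
tool_rot: [0.799, 0.601, 0.001, 0.0]
ft_force: [1.8, 1.5, -0.8]
grip_width: 0.0004
grip_force: 1.1
```

Call:
arm_command:
  delta_rot:
    - [0, 0, 3.5]
    - [0, 0, 7]
    - [0, 0, 10.5]
    - [0, 0, 14]
    - [0, 0, 17.5]
    - [0, 0, 21]
    - [0, 0, 24.5]
    - [0, 0, 28]
    - [0, 0, 28]
  delta_pos:
    - [-0.0011, 0.0009, 0]
    - [-0.0023, 0.0018, 0]
    - [-0.0035, 0.0026, 0]
    - [-0.0048, 0.0033, 0]
    - [-0.0061, 0.0039, 0]
    - [-0.0075, 0.0045, 0]
    - [-0.0089, 0.005, 0]
    - [-0.0103, 0.0054, 0]
    - [-0.0103, 0.0054, 0]
  gripper: [1, 1, 1, 1, 1, 1, 1, 1, 1]

```text
time: 5.18
position: [0.6182, -0.1751, 0.0942]
tool_rot: [0.921, 0.39, 0.001, 0.0]
ft_force: [2.4, 4.1, 0.4]
grip_width: 0.0007
grip_force: 2.1
```

Call:
arm_command:
  delta_rot:
    - [0, 0, 3]
    - [0, 0, 6]
    - [0, 0, 9]
    - [0, 0, 9]
    - [0, 0, 9]
  delta_pos:
    - [-0.001, 0.0008, 0]
    - [-0.002, 0.0016, 0]
    - [-0.003, 0.0023, 0]
    - [-0.003, 0.0023, 0]
    - [-0.003, 0.0023, 0]
  gripper: [1, 1, 1, 1, 1]

```text
time: 5.6
position: [0.6175, -0.18, 0.0943]
tool_rot: [0.948, 0.318, 0.001, 0.001]
ft_force: [2.8, 1.5, 1.9]
grip_width: 0.0008
grip_force: 1.3
```

Run:
```python
from h import *
snap('wrist','w4');snap('side','s4');o=status.get_obs();print(o['time'],o['position'],R.from_quat(o['tool_rot']).as_euler('zyx',True),o['ft_force'])
a=cv2.resize(cv2.imread('pics/w4.png')[140:420,140:420],(400,400));b=cv2.resize(cv2.imread('pics/s4.png')[195:275,266:346],(400,400),interpolation=2)
cv2.imwrite('pics/crop4.png',np.hstack([a,b]))
```

```text
5.7 [ 0.61737761 -0.17998882  0.09421648] [-3.70899406e+01  1.23207976e-01  1.79936695e+02] [2.00411889 0.90951898 2.77398185]
```

View pics/crop4.png

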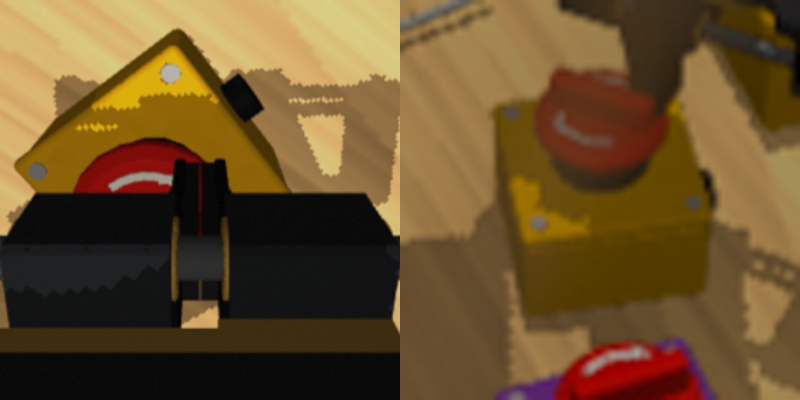

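The head has popped up: the dark gap under it is visible again in the side crop, with its lower rim at y≈175 against 187 when latched. The rib is turned. I back off and lift.

Call:
arm_command:
  delta_rot:
    - [0, 0, 0]
    - [0, 0, 0]
    - [0, 0, 0]
    - [0, 0, 0]
    - [0, 0, 0]
    - [0, 0, 0]
    - [0, 0, 0]
    - [0, 0, 0]
  delta_pos:
    - [0.003, 0, -0.003]
    - [0.008, 0, -0.008]
    - [0.014, 0, -0.018]
    - [0.02, 0, -0.035]
    - [0.03, 0, -0.06]
    - [0.05, 0, -0.09]
    - [0.06, 0, -0.1]
    - [0.06, 0, -0.1]
  gripper: [1, 1, 1, 1, 1, 1, 1, 1]

```text
time: 6.37
position: [0.6677, -0.143, 0.1978]
tool_rot: [0.948, 0.318, 0.003, 0.003]
ft_force: [0.8, 0.1, 0.2]
grip_width: 0.0005
grip_force: 0.0
```

Run:
```python
from h import *
snap('scene','c5');snap('side','s5');o=status.get_obs();print(o['time'],o['position'],o['ft_force'])
a=cv2.resize(cv2.imread('pics/c5.png')[180:260,226:306],(400,400),interpolation=2);b=cv2.resize(cv2.imread('pics/s5.png')[195:275,266:346],(400,400),interpolation=2)
cv2.imwrite('pics/crop5.png',np.hstack([a,b]))
```

```text
6.4667 [ 0.66349902 -0.14325727  0.19330173] [-1.07851597 -0.63316094  0.16687547]
```

View pics/crop5.png

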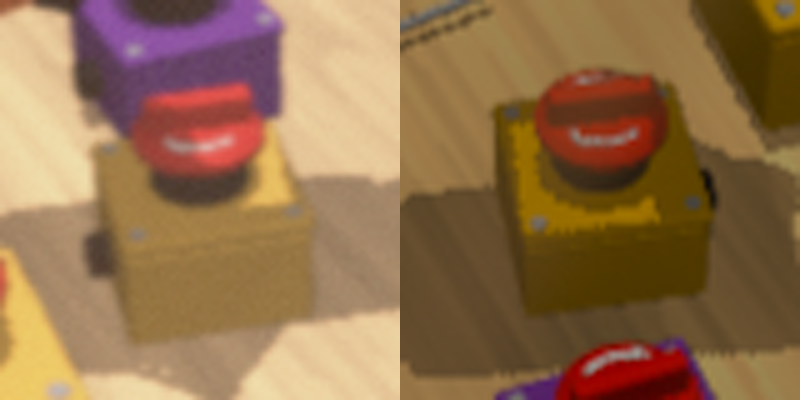

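The head is up with its top at y≈70, as at first, but the rib may still be turning back. I let half a second pass and compare it with the first picture.

Call:
arm_command:
  delta_rot:
    - [0, 0, 0]
    - [0, 0, 0]
    - [0, 0, 0]
    - [0, 0, 0]
    - [0, 0, 0]
    - [0, 0, 0]
  delta_pos:
    - [0, 0, -0.01]
    - [0.01, 0, -0.02]
    - [0.02, 0, -0.02]
    - [0.02, 0, -0.02]
    - [0.02, 0, -0.02]
    - [0.02, 0, -0.02]
  gripper: [1, 1, 1, 1, 1, 1]

```text
time: 6.97
position: [0.6793, -0.1315, 0.2122]
tool_rot: [0.948, 0.317, -0.001, -0.001]
ft_force: [-0.5, 0.7, 0.5]
grip_width: 0.0006
grip_force: 0.0
```

Run:
```python
from h import *
snap('side','s6')
f=lambda n:cv2.resize(cv2.imread(f'pics/{n}.png')[203:238,288:326],(400,368),interpolation=2)
cv2.imwrite('pics/crop6.png',np.hstack([f('side0'),f('s6')]))
```

```text
(no output)
```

View pics/crop6.png

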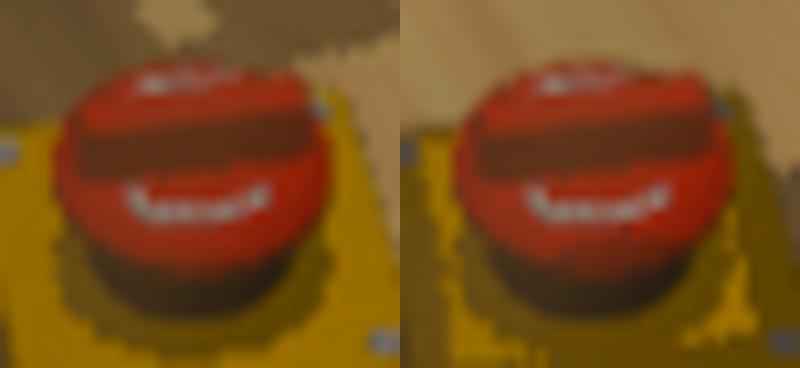

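The two crops match: the rib, the arrow at (200,205) and the head's height are as they were at first. The button is fully up and at rest, so I hand in.

```bash
python3 -c "
from rig import robot
print(robot.hand_in())"
```

```text
the job is handed in; nothing more can be done
None
```

I pressed the stop button on the small yellow box until it latched, then released it by pushing the rib clockwise with the closed fingers. The last picture shows it fully up and back at rest, and I handed the job in at about 7 s on the robot's clock; no verdict was returned.

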